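# Hang the curling-wand holder on the slatwall and lay the wand in it

## Robot

A 6-joint arm with a two-finger parallel gripper is mounted at the origin on the work surface. World frame = base frame: x ahead of the robot, y to its left, z up, the work surface at z = 0. Lengths are in m, angles in rad, forces in N, time in s.
With the tool pointing down it reaches from about 0.3 to 0.875 m from the base axis. Payload 6.4 kg.
Tool frame: the origin (TCP) lies on the centre line of the jaws, within the pads' length; the fingertips stand 14 mm ahead of it and the grasp point (between the pads) lies 5 mm behind it (arm.nose_length is the z of the fingertips in the tool frame, in m); z points along the fingers, y is the direction in which the jaws open and shut (so a half turn about z gives the same grasp; the last joint's range is limited). The gripper opens to 85 mm and grips with 20 to 120 N. Pads are 22 mm wide; open, the fingers measure 114 mm over their backs; the gripper's body (76 mm by 85 mm) begins 54 mm behind the grasp point. The pads swing forward as they close: fully open they stand 13 mm farther back than shut.
Start: joints at [-1.495, 0.181, 1.607, -0, 1.354, -0.206], TCP at [0.16, -0.552, 0.245] pointing down, gripper open.
Joint ranges: [-2.99, 2.99], [-0.89, 2.07], [0.3, 2.58], [-1.14, 4.28], [0, 2.63], [-3.12, 3.12]. Speed limits (rad/s): [2.57, 2.57, 3.01, 3.14, 3.14, 3.14].

## Interface

Orientations are given as a unit quaternion [w, x, y, z].
In Python, from rig import arm gives the robot as it stands.
- The arm moves only by the shell command python3 -m crank 'ROWS' [FORCE]. ROWS is JSON, a list of rows, each a list of 3 entries, a list of its own where there are three numbers: the shift along the tool's x, y, z in m, then the turn, a rotation vector about the tool's x, y, z in rad, then the closure in counts, from 0 (fully open) to 255 (shut). A call has 1 to 5 rows; each row shifts and turns the commanded pose from where the row before left it, along the tool's axes as they then stand; what a row does not reach is not made up. A row lasts 1/10 s, in which the tool goes at most 50 mm and 8.59 degrees, less where a joint would pass 70% of its speed; a pose out of reach is approached as far as the arm can. A call with a gripper value outside its range is refused whole. The fingers move at their own pace and stop on an object; FORCE is the grip in N (left out, the last holds). Time passes only in rows, so rows that do not move let the fingers close. It gives the time, the measured TCP pose, the force and the opening at its end, in the units of the state.
- arm.sense(): the state, without advancing time (a new reading comes with each control period).
- arm.grab_frame(name): name is "scene" or "top"; returns (picture, depth): 400x640x3 uint8, blue, green, red; 400x640 float32, m along the optical axis (not along the pixel's ray), 0 where there is no reading.
- arm.camera_model(name): a dict with "vfov" (degrees; the focal length in pixels is half the picture's height over the tangent of half this angle, whatever the lens; pixels are square), "cx", "cy" (the principal point, pixels), "extrinsics" (4x4, takes a point from world to camera coordinates). Camera axes: x right, y up, looking along -z (the intrinsics and any distortion apply to the point x, -y, -z); pixel columns grow to the right and rows downward; lengths in m; the calibration is good to about 2 mm. A picture is of the moment at which its call begins. camera_model takes no time and is no camera call.
- arm.close_job(): hands the job in, once; it reports no verdict.
Trained networks look in the newest picture that a camera, given by its name, has taken for a name from the list of things; names that differ only in an ending like _2 or _b are one class to them, and where a whole thing is asked for, a point or a joint stands for the part that bears it (a point fixed in the world has none). Each returns a list of dicts, best first, with "confidence" (0 to 1); they miss things now and then, are a little off and sometimes report something else, mostly with a low value. They report only what shows in the picture. A call takes as long as a camera call. They do not tell look-alikes from the thing itself.
- arm.silhouettes(camera, target): "mask" (400x640 bool, what is visible of it).
- arm.pinpoint(camera, target): "point" ([x, y, z] in m, in world coordinates, good to about 4 mm: a listed point, or the origin of a listed thing).
The state is a dict: "clock": time; "joint_pos": joint angles; "joint_velocities": joint speeds; "effort": joint torques, N m; "tool_pos": TCP position; "tool_rot": TCP orientation; "wrist_force": force on the tool from outside, world axes, zero at the start; "ft_torque": the same for the moment, N m; "grip_width": finger opening in m.
Only numpy, scipy, OpenCV 4.12 (cv2) and the standard library are available. Lean on these libraries where they do the work, as an engineer would, in place of code of your own. Each camera call takes 0.05 s, during which the arm holds its last target. There are 200 camera calls.

## Task

Hang the loose grey wand holder near the middle of the slatwall panel's upper groove: tilt its front up to get the steel hook into the groove, then swing it down until it hangs fully home, and let go of it. Then take the cordless curling wand from its heat rest and lay it crosswise in the holder's V cradle, balanced, keeping hold of it until it has settled. Leave the three toiletry containers where they stand.

Things in the scene. Friction and masses are not known exactly. Their poses are not given: they have to be found in the camera images.
- panel: Fixed white slatwall panel on the counter; all sizes in mm: 260 wide (y), 190 tall, 29 thick. Origin on the counter under the middle of its front face, which is the plane x = 0; +x into the panel, away from the robot; +y along the grooves; z up. Two level grooves run its full width: lower mouth z 45 to 65, upper mouth z 140 to 160.
- groove (a point): Front edge of the upper groove's floor, mid-width: panel frame (0, 0, 140), axes as the panel. Floor level, x 0 to 24; mouth 20 high. The front lip above the mouth is 6 thick (x 0 to 6); behind it a hollow, x 6 to 24, reaches up to 42 above the floor.
- holder: Loose grey plastic holder (sizes in mm), 0.15 to 0.3 kg, standing upright on the counter, hook side away from the robot. Origin: middle of the bottom edge of the back plate's rear face; +x to the rear (to the wall when hung), z up. Back plate 56 wide (y), x -5 to 0, z 0 to 69. V cradle in front of it, with 45 degree sides; bottom line along y at x -58, z 51; rims z 71 at x -38 and -78.
- cheeks (a point): Good place to grip the holder: holder frame (-56, 0, 42), axes as the holder, between its two flat side cheeks, outer faces 56 apart (y -28 and 28), x -92 to -3, z 0 to 51.
- hook_heel (a point): Rear lower corner of the holder's steel hook: holder frame (14.5, 0, 64), axes as the holder. The hook is 46 wide: a flat tongue x 0 to 14.5, z 64 to 69, then an upturned tip x 9.5 to 14.5, z 64 to 92. With the front raised 40 to 45 degrees the tip slides into the mouth along its own length, until the heel is about 2 inside and 5 above the floor edge; then swing down while moving in.
- hook_tip (a point): Middle of the top of the hook's upturned tip: holder frame (12, 0, 92), axes as the holder. Hung home, the tongue lies on the groove floor, the tip stands 8 to 12 behind the panel face and 28 above the groove floor, the back plate rests on the panel face; it sags about 2 degrees nose down when let go.
- cradle (a point): Where the wand's axis lies when the handle is settled in the V: holder frame (-58, 0, 75), axes as the holder.
- wand: Cordless curling wand, 0.2 to 0.33 kg, 240 long. Origin on its axis at the balance point; +x along the axis to the steel barrel. Black handle 34 diameter, x -95 to 35; barrel 25 diameter, x 35 to 145. Balance point belongs over the cradle's middle; either end may point left. Grip the handle at x about -60, clear of cradle and rest. Starts level, axis 36 above the counter.
- rest: Fixed heat rest: cork mat 240 x 80 x 6 with a small grey V support, 50 long, rims 25 high, which carries the wand's handle from wand x -20 to 30. Origin under the support on the counter, x along the wand.
- spray: Bystander: clear bottle with black cap, 52 diameter, 120 tall, origin at the middle of its underside.
- jar: Bystander: black jar with steel lid, 68 diameter, 65 tall, origin at the middle of its underside.
- tub: Bystander: white tub, 76 diameter, 80 tall, origin at the middle of its underside.
There are look-alikes about, which are no part of the job. What is meant by the wand is not blue, and is the larger of those in its own colour.

How it is judged:
On the way, in this order (a step that is already met when the one before it is completed fails the run):
1. the holder hangs home in the upper groove, near the middle, and has been let go (x of hook_tip in the frame of groove between 0.006 and 0.019 m and z of hook_tip in the frame of groove between 0.022 and 0.034 m and y of hook_tip in the frame of groove between -0.06 and 0.06 m and angle between holder's own z axis and vertical below 0.1 rad and angle between the y axis of holder and the y axis of panel, either way round below 0.1 rad and contact force between the fingers and holder below 0.1 N and linear speed of holder below 0.03 m/s and distance between wand and cradle above 0.06 m), for 0.3 s.
2. the wand lies settled in the cradle, carried by it, while the fingers still hold it (x of wand in the frame of cradle between -0.006 and 0.006 m and y of wand in the frame of cradle between -0.02 and 0.02 m and z of wand in the frame of cradle between -0.005 and 0.006 m and angle between the x axis of wand and the y axis of holder, either way round below 0.15 rad and contact force between wand and holder above 0.2 N and contact force between the fingers and wand above 0.2 N), for 0.1 s.
At the end, for the whole second after the job is handed in: Holder hung home in the upper groove, hook tip behind the lip (22 to 34 mm above groove floor), within 60 mm of the middle, upright and square within 0.1 rad; wand along the V within 0.15 rad, axis within 6 mm of settled, balance point within 20 mm of cradle middle, off the panel; both at rest (x of hook_tip in the frame of groove between 0.006 and 0.019 m and z of hook_tip in the frame of groove between 0.022 and 0.034 m and y of hook_tip in the frame of groove between -0.06 and 0.06 m and angle between holder's own z axis and vertical below 0.1 rad and angle between the y axis of holder and the y axis of panel, either way round below 0.1 rad and x of wand in the frame of cradle between -0.006 and 0.006 m and y of wand in the frame of cradle between -0.02 and 0.02 m and z of wand in the frame of cradle between -0.005 and 0.006 m and angle between the x axis of wand and the y axis of holder, either way round below 0.15 rad and linear speed of each of wand, holder below 0.02 m/s and contact force between wand and panel below 0.05 N); the robot touches nothing.
It fails at once if the spray is pushed more than 20 mm or tipped over (distance of spray from where it was at the start of the episode above 0.02 m or angle between spray's own z axis and vertical above 0.3 rad).
It fails at once if the jar is pushed more than 20 mm or tipped over (distance of jar from where it was at the start of the episode above 0.02 m or angle between jar's own z axis and vertical above 0.3 rad).
It fails at once if the tub is pushed more than 20 mm or tipped over (distance of tub from where it was at the start of the episode above 0.02 m or angle between tub's own z axis and vertical above 0.3 rad).
It also fails if it takes over 59 s, if anything falls off the work surface, if the arm or the gripper's body presses on something with over 40 N, if the wrist force passes 120 N, or if a joint passes its speed limit or range.

## Working session

There is one attempt and no reset: what is moved stays moved. The work goes in short steps, Python scripts to look and compute and a shell command to move; the robot and the scene stay as the last step left them, time stands still between calls to the robot, and variables do not carry over. Pictures are saved under pics/ and viewed, about 8 in all and at most 12, crops included, and the job is handed in when it is done.

```bash
mkdir -p pics; ls; cat > h.py <<'E'
import numpy as np, cv2
from rig import arm
def proj(cam):
    m=arm.camera_model(cam); f=200/np.tan(np.radians(m['vfov'])/2); return m,f
def world(cam,depth,mask=None):
    m,f=proj(cam); v,u=np.mgrid[0:400,0:640]
    p=np.stack([(u-m['cx'])/f*depth,-(v-m['cy'])/f*depth,-depth,np.ones_like(depth)],-1)
    return (p@np.linalg.inv(np.array(m['extrinsics'])).T)[...,:3]
E
python3 - <<'E'
from h import *
for c in ('scene','top'):
    im,d=arm.grab_frame(c); cv2.imwrite(f'pics/{c}0.png',im); np.save(f'pics/{c}0.npy',d)
    print({k:v for k,v in arm.camera_model(c).items()})
    for t in ('panel','groove','holder','cheeks','hook_tip','hook_heel','cradle','wand','rest','spray','jar','tub'):
        print(c,t,[(np.round(r['point'],3).tolist(),round(r['confidence'],2)) for r in arm.pinpoint(c,t)])
print(arm.sense())
E
```

```text
pics
{'vfov': 45.43102880579836, 'cx': 313.87912437385427, 'cy': 202.07227106198684, 'extrinsics': array([[-0.38340513,  0.92357692, -0.00248757,  0.23884935],
       [-0.72070628, -0.2975008 ,  0.62615951,  0.27717997],
       [ 0.57756641,  0.24186558,  0.77969102, -1.70751564],
       [ 0.        ,  0.        ,  0.        ,  1.        ]])}
scene panel [([0.609, 0.104, -0.004], 0.75)]
scene groove [([0.607, 0.102, 0.141], 0.91), ([0.603, 0.437, -0.0], 0.43)]
scene holder []
scene cheeks [([0.547, -0.134, 0.039], 0.64), ([0.4, 0.354, -0.004], 0.35)]
scene hook_tip [([0.619, -0.135, 0.091], 0.81), ([0.605, -0.134, -0.004], 0.31)]
scene hook_heel [([0.616, -0.134, 0.063], 0.63)]
scene cradle [([0.55, -0.13, 0.074], 0.62), ([0.617, -0.141, 0.092], 0.59)]
scene wand [([0.254, -0.349, 0.015], 0.98), ([0.53, -0.379, 0.036], 0.59), ([0.571, -0.573, 0.013], 0.56)]
scene rest [([0.532, -0.378, 0.001], 0.88)]
scene spray [([0.754, -0.16, -0.001], 0.75)]
scene jar [([0.398, 0.35, 0.001], 0.56)]
scene tub [([0.602, 0.434, 0.002], 0.57)]
{'vfov': 46.626717830336894, 'cx': 322.9932245627057, 'cy'
[... 942 characters left out ...]
 0.92)]
{'clock': 1.3, 'joint_pos': array([-1.49526897e+00,  1.80835749e-01,  1.60702843e+00, -9.31111648e-07,
        1.35379348e+00, -2.06338742e-01]), 'joint_velocities': array([ 0.00053593, -0.00094674, -0.00023467,  0.00141166, -0.00111868,
       -0.00099884]), 'effort': array([-5.07329969e-04, -4.44837999e+01, -3.51683128e+01, -1.20739010e-04,
        6.31602379e-04, -1.98389785e-05]), 'tool_pos': array([ 0.15993056, -0.55231052,  0.24525458]), 'tool_rot': array([-3.24599421e-05,  9.90085350e-01,  1.40467073e-01,  1.67048947e-06]), 'wrist_force': array([0.89175897, 0.93858664, 0.26995978]), 'ft_torque': array([-0.01584633,  0.03277792, -0.01293378]), 'grip_width': 0.08564045162308324}
```

View pics/scene0.png

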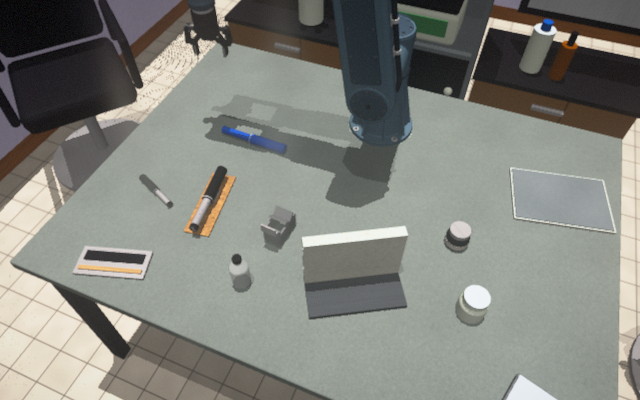

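View pics/top0.png

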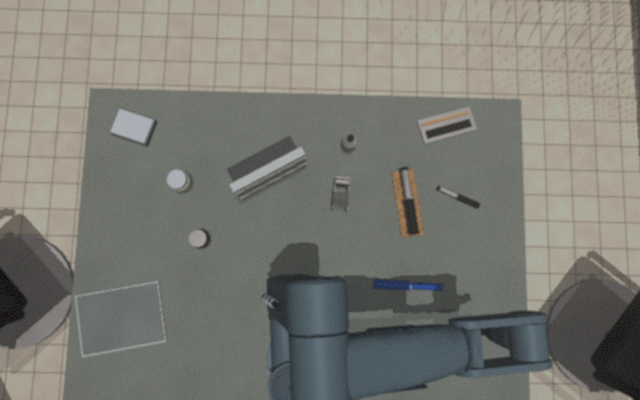

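Candidates for the wand in scene0: blue (255,138), a small black/steel one (155,190), and a large black/steel one on the cork rest (208,198). The last fits: it isn't blue, it's the larger of its colour, and it's on the rest. I'll confirm it in a crop and measure the yaws.

```bash
python3 - <<'E'
from h import *
im=cv2.imread('pics/top0.png'); im2=cv2.imread('pics/scene0.png')
a=cv2.resize(im2[150:300,120:420],(780,390),interpolation=cv2.INTER_CUBIC)
cv2.imwrite('pics/crop1.png',a)
for c in('scene','top'):
    d=np.load(f'pics/{c}0.npy'); W=world(c,d)
    arm.grab_frame(c)
    for t in('panel','holder','wand','rest'):
        for r in arm.silhouettes(c,t):
            P=W[r['mask']&(d>0)]
            if t=='panel': P=P[P[:,2]>.18]
            elif t=='holder': P=P[P[:,2]>.03]
            elif t=='wand': P=P[P[:,2]>.025]
            if len(P)<20: print(c,t,'few');continue
            q=P[:,:2].astype(np.float32); (cx,cy),(w,h),ang=cv2.minAreaRect(q)
            m=q.mean(0);e,v=np.linalg.eigh(np.cov((q-m).T)); v=v[:,1]
            print(c,t,round(r['confidence'],2),len(P),'mean',P.mean(0).round(3),'rect',np.round([cx,cy,w,h,ang],3),'pca',round(np.degrees(np.arctan2(v[1],v[0]))%180,1),'zr',np.percentile(P[:,2],[2,98]).round(3))
E
```

```text
scene panel 0.76 1246 mean [0.625 0.108 0.189] rect [ 0.622  0.107  0.035  0.259 29.953] pca 119.9 zr [0.181 0.194]
scene holder 0.94 567 mean [ 0.573 -0.132  0.059] rect [ 5.7100e-01 -1.3600e-01  5.9000e-02  1.0600e-01  8.7069e+01] pca 177.4 zr [0.031 0.092]
scene holder 0.17 4286 mean [0.633 0.111 0.132] rect [ 0.623  0.108  0.034  0.261 29.986] pca 119.9 zr [0.035 0.192]
scene wand 0.98 346 mean [ 0.263 -0.36   0.031] rect [ 2.6100e-01 -3.7700e-01  2.3900e-01  3.2000e-02  8.7893e+01] pca 87.2 zr [0.025 0.037]
scene wand 0.84 684 mean [ 0.555 -0.373  0.047] rect [ 0.555 -0.376  0.244  0.033  8.541] pca 8.3 zr [0.033 0.056]
scene wand few
top panel 0.89 770 mean [0.622 0.111 0.191] rect [ 0.623  0.111  0.032  0.257 30.078] pca 119.9 zr [0.182 0.198]
top panel few
top holder 0.58 382 mean [ 0.571 -0.133  0.065] rect [ 5.7000e-01 -1.3300e-01  5.6000e-02  1.0700e-01  8.6049e+01] pca 175.4 zr [0.04  0.094]
top wand 0.82 492 mean [ 0.258 -0.363  0.032] rect [ 2.5800e-01 -3.7500e-01  2.4000e-01  3.3000e-02  8.8334e+01] pca 88.2 zr [0.026 0.04 ]
top wand 0.66 51 mean [ 0.568 -0.571  0.027] rect [ 5.7200e-01 -5.5400e-01  1.5300e-01  1.7000e-02  6.9352e+01] pca 68.6 zr [0.025 0.03 ]
top wand 0.59 567 mean [ 0.545 -0.374  0.05 ] rect [ 0.554 -0.374  0.237  0.035  8.674] pca 8.7 zr [0.039 0.06 ]
top rest 0.69 951 mean [ 0.556 -0.368  0.01 ] rect [ 0.552 -0.375  0.243  0.084  8.605] pca 7.3 zr [-0.001  0.044]
```

View pics/crop1.png

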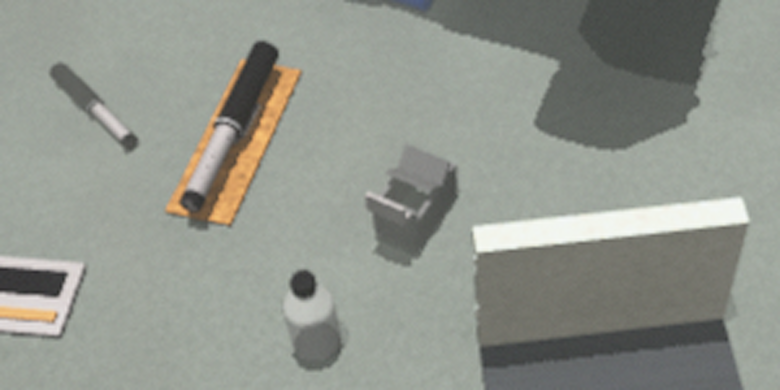

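The crop confirms it: the big black-and-steel wand lies on the cork mat at crop (230,125), the small one is at (95,105), and the holder is at (410,190). Next is a helper that works out the relative moves.

```bash
cat >> h.py <<'E'
from scipy.spatial.transform import Rotation as Ro
def cur():
    s=arm.sense(); q=np.array(s['tool_rot']); return np.array(s['tool_pos']),Ro.from_quat(q[[1,2,3,0]])
def tool(yaw,tilt):  # tool x horizontally at yaw (deg), tool z down, tilted forward (to +x) by tilt
    return Ro.from_euler('z',yaw,degrees=True)*Ro.from_euler('x',180,degrees=True)*Ro.from_euler('y',tilt,degrees=True)
def plan(p,R,tag=''):
    """rotation first (identical rows), then shift in new tool axes; both split"""
    p0,R0=cur(); rv=(R0.inv()*R).as_rotvec(); d=R.inv().apply(np.array(p)-p0); d0=R0.inv().apply(np.array(p)-p0)
    n=int(np.ceil(np.linalg.norm(rv)/.148)) or 1; m=int(np.ceil(np.linalg.norm(d)/.048)) or 1
    print(tag,'rot',rv.round(3),'=',n,'x',(rv/n).round(4),'| shift new axes',d.round(4),'=',m,'x',(d/m).round(4),'| shift old axes',d0.round(4),'/',m,(d0/m).round(4))
def st():
    s=arm.sense(); p,R=cur(); print('t',round(s['clock'],2),'p',p.round(4),'z',R.as_matrix()[:,2].round(3),'x',R.as_matrix()[:,0].round(3),'F',s['wrist_force'].round(1),'w',round(s['grip_width'],4),'q',s['joint_pos'].round(2))
E
python3 - <<'E'
from h import *
R=tool(-3,35); print(R.as_matrix().round(2))
z=R.as_matrix()[:,2]; G=np.array([.551,-.134,.042])+.005*z
plan(G-.12*z,R)
E
```

```text
[[ 0.82 -0.05  0.57]
 [-0.04 -1.   -0.03]
 [ 0.57  0.   -0.82]]
 rot [-0.102  0.605  0.324] = 5 x [-0.0204  0.121   0.0647] | shift new axes [ 0.1854 -0.4382  0.263 ] = 12 x [ 0.0154 -0.0365  0.0219] | shift old axes [ 0.4297 -0.3147  0.1091] / 12 [ 0.0358 -0.0262  0.0091]
```

```bash

python3 -m crank '[[[0.036,-0.026,0.004],[0,0,0],0],[[0.036,-0.026,0.004],[0,0,0],0],[[0.036,-0.026,0.004],[0,0,0],0],[[0.036,-0.026,0.004],[0,0,0],0],[[0.036,-0.026,0.004],[0,0,0],0]]'
python3 -m crank '[[[0.036,-0.026,0.008],[0,0,0],0],[[0.036,-0.026,0.008],[0,0,0],0],[[0.036,-0.026,0.008],[0,0,0],0],[[0.036,-0.026,0.008],[0,0,0],0],[[0.036,-0.026,0.008],[0,0,0],0]]'
python3 -m crank '[[[0.036,-0.026,0.015],[0,0,0],0],[[0.036,-0.026,0.015],[0,0,0],0],[[0,0,0],[-0.02,0.121,0.065],0],[[0,0,0],[-0.02,0.121,0.065],0],[[0,0,0],[-0.02,0.121,0.065],0]]'
python3 -m crank '[[[0,0,0],[-0.02,0.121,0.065],0],[[0,0,0],[-0.02,0.121,0.065],0],[[0,0,0],[0,0,0],0]]'
python3 - <<'E'
from h import *
st()
R=tool(-3,35); z=R.as_matrix()[:,2]; G=np.array([.551,-.134,.042])+.005*z
plan(G-.12*z,R); plan(G,R)
im,d=arm.grab_frame('top'); print([[(np.round(r['point'],3).tolist(),round(r['confidence'],2)) for r in arm.pinpoint('top',t)] for t in('cheeks','hook_tip')])
cv2.imwrite('pics/top1.png',cv2.resize(im[120:270,220:460],(768,480),interpolation=cv2.INTER_CUBIC))
E
```

```text
clock: 2.3
tool_pos: [0.2975, -0.376, 0.2253]
tool_rot: [0.0, 0.99, 0.14, 0.0]
wrist_force: [0.9, -1.0, 0.6]
grip_width: 0.0854
clock: 2.8
tool_pos: [0.4344, -0.201, 0.1854]
tool_rot: [0.0, 0.99, 0.14, 0.0]
wrist_force: [0.2, -0.4, -0.2]
grip_width: 0.0855
clock: 3.3
tool_pos: [0.4888, -0.1319, 0.1553]
tool_rot: [0.004, 0.982, 0.041, 0.185]
wrist_force: [0.1, 0.3, 0.3]
grip_width: 0.0855
clock: 3.6
tool_pos: [0.4852, -0.1305, 0.1526]
tool_rot: [0.005, 0.954, -0.027, 0.299]
wrist_force: [-1.0, -0.0, -0.3]
grip_width: 0.0851
t 3.6 p [ 0.4852 -0.1305  0.1526] z [ 0.571 -0.026 -0.821] x [ 0.819 -0.049  0.571] F [-1.  -0.  -0.3] w 0.0851 q [-0.73 -0.19  2.31  0.66  0.64  0.43]
 rot [-0.004  0.003 -0.006] = 1 x [-0.0035  0.0029 -0.0062] | shift new axes [-0.0095  0.      0.0134] = 1 x [-0.0095  0.      0.0134] | shift old axes [-0.0094  0.0001  0.0134] / 1 [-0.0094  0.0001  0.0134]
 rot [-0.004  0.003 -0.006] = 1 x [-0.0035  0.0029 -0.0062] | shift new axes [-0.0095  0.      0.1334] = 3 x [-0.0032  0.      0.0445] | shift old axes [-0.0091  0.0005  0.1334] / 3 [-0.003   0.0002  0.0445]
[[([0.552, -0.134, 0.045], 0.93)], [([0.621, -0.135, 0.086], 0.57)]]
```

```bash

python3 -m crank '[[[-0.009,0,0],[0,0,0],0],[[0,0,0.035],[0,0,0],0],[[0,0,0.035],[0,0,0],0],[[0,0,0.035],[0,0,0],0],[[0,0,0.029],[0,0,0],0]]'
python3 -m crank '[[[0,0,0],[0,0,0],0],[[0,0,0],[0,0,0],0]]'
python3 - <<'E'
from h import *
st()
R=tool(-3,35); z=R.as_matrix()[:,2]; G=np.array([.551,-.134,.042])+.005*z
plan(G,R)
im,d=arm.grab_frame('scene')
cv2.imwrite('pics/scene1.png',cv2.resize(im[130:280,180:420],(768,480),interpolation=cv2.INTER_CUBIC))
E
```

```text
clock: 4.25
tool_pos: [0.5588, -0.136, 0.0388]
tool_rot: [0.007, 0.954, -0.024, 0.3]
wrist_force: [0.5, 0.2, 0.2]
grip_width: 0.0855
clock: 4.45
tool_pos: [0.5575, -0.1353, 0.0396]
tool_rot: [0.006, 0.954, -0.025, 0.3]
wrist_force: [-0.5, -0.4, 0.3]
grip_width: 0.085
t 4.45 p [ 0.5575 -0.1353  0.0396] z [ 0.571 -0.026 -0.82 ] x [ 0.819 -0.044  0.572] F [-0.5 -0.4  0.3] w 0.085 q [-0.62  0.27  2.16  1.07  0.36  0.05]
 rot [-0.004  0.002 -0.001] = 1 x [-0.0035  0.0023 -0.0007] | shift new axes [-0.004  -0.001  -0.0007] = 1 x [-0.004  -0.001  -0.0007] | shift old axes [-0.004  -0.001  -0.0007] / 1 [-0.004  -0.001  -0.0007]
```

View pics/scene1.png

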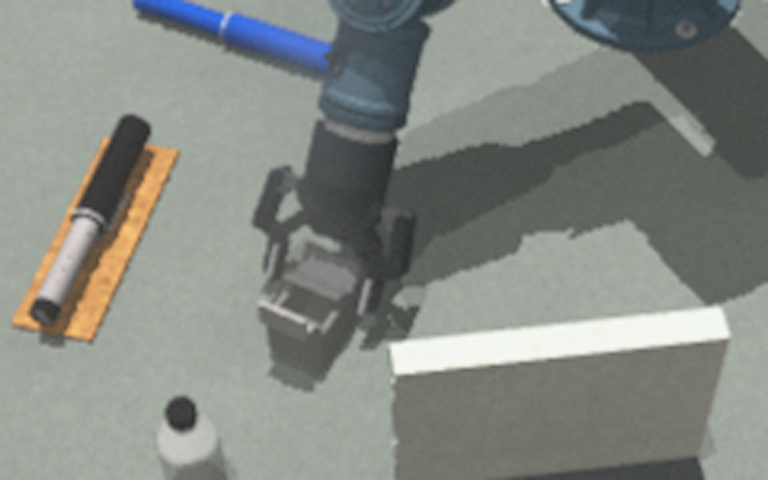

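The fingers straddle the holder at crop (320,270), one finger either side, so I'll close.

```bash

python3 -m crank '[[[-0.003,0,0],[0,0,0],255],[[0,0,0],[0,0,0],255],[[0,0,0],[0,0,0],255],[[0,0,0],[0,0,0],255],[[0,0,0],[0,0,0],255]]' 70
python3 -m crank '[[[0,0,0],[0,0,0],255],[[0,0,0],[0,0,0],255],[[0,0,0],[0,0,0],255]]' 70
python3 - <<'E'
from h import *
st()
arm.grab_frame('top');W={}
for c in('top','scene'):
    im,d=arm.grab_frame(c)
    print([[(np.round(r['point'],3).tolist(),round(r['confidence'],2)) for r in arm.pinpoint(c,t)[:1]] for t in('cheeks','hook_tip','hook_heel','groove')])
E
```

```text
clock: 5.0
tool_pos: [0.5552, -0.136, 0.0403]
tool_rot: [0.007, 0.953, -0.025, 0.301]
wrist_force: [-6.8, 1.8, 7.8]
grip_width: 0.0551
clock: 5.3
tool_pos: [0.5552, -0.136, 0.0402]
tool_rot: [0.007, 0.953, -0.025, 0.301]
wrist_force: [-6.5, 1.8, 8.8]
grip_width: 0.0549
t 5.3 p [ 0.5552 -0.136   0.0402] z [ 0.574 -0.029 -0.818] x [ 0.817 -0.044  0.575] F [-6.5  1.8  8.8] w 0.0549 q [-0.62  0.26  2.17  1.09  0.36  0.03]
[[([0.553, -0.138, 0.044], 0.64)], [([0.621, -0.134, 0.088], 0.63)], [([0.623, -0.139, 0.068], 0.61)], [([0.605, 0.103, 0.139], 0.62)]]
[[], [([0.62, -0.138, 0.09], 0.72)], [([0.608, -0.134, -0.0], 0.63)], [([0.609, 0.102, 0.139], 0.93)]]
```

```bash
cat > clr.py <<'E'
import numpy as np
def seg(a,b,n=30): return np.linspace(a,b,n)
poly=[(-5,0),(0,0),(0,64),(14.5,64),(14.5,92),(9.5,92),(9.5,69),(-5,69),(-5,0)]
H=np.vstack([seg(poly[i],poly[i+1]) for i in range(len(poly)-1)])-[14.5,64]
boxes=[(0,29,-300,0),(0,6,20,50),(24,29,-5,50),(0,29,42,50)]
def clear(th,hx,hz):
    c,s=np.cos(np.radians(th)),np.sin(np.radians(th))
    P=np.c_[H[:,0]*c+H[:,1]*s+hx,-H[:,0]*s+H[:,1]*c+hz]; m=1e9
    for x0,x1,z0,z1 in boxes:
        dx=np.maximum(x0-P[:,0],P[:,0]-x1); dz=np.maximum(z0-P[:,1],P[:,1]-z1)
        o=np.hypot(np.maximum(dx,0),np.maximum(dz,0)); i=np.minimum(np.maximum(dx,dz),0); m=min(m,(o+i).min())
    return m
if __name__=='__main__':
    for th in (45,42,38,34,30,26,22,18,14,10,6,3,0):
        best=max(((clear(th,x,z),x,z) for x in np.arange(-2,20,.5) for z in np.arange(-2,14,.5)))
        print(th,[round(float(v),1) for v in best])
    print([(s,round(clear(45,2-.707*s,5-.707*s),1)) for s in (0,5,10,20,30,40)])
E
python3 clr.py
```

```text
45 [3.1, 1.0, 3.5]
42 [3.1, 2.0, 3.5]
38 [3.2, 3.5, 3.5]
34 [3.3, 5.0, 3.5]
30 [3.5, 6.5, 3.5]
26 [3.7, 8.0, 4.0]
22 [4.0, 9.5, 4.5]
18 [4.3, 11.0, 5.0]
14 [4.2, 12.0, 5.5]
10 [3.6, 12.5, 7.5]
6 [2.8, 12.5, 6.5]
3 [2.3, 12.5, 4.5]
0 [2.0, -2.0, 13.5]
[(0, np.float64(2.2)), (5, np.float64(2.1)), (10, np.float64(2.1)), (20, np.float64(2.2)), (30, np.float64(2.1)), (40, np.float64(6.5))]
```

```bash
cat >> h.py <<'E'
NP=.5783; Rp=Ro.from_euler('z',30,degrees=True)
P0=np.array([.6085,.1025,0]); P0=P0+(NP-P0@[.8660,.5,0])*np.array([.8660,.5,0])
def save_grasp(O,yaw):
    p,R=cur(); RH=Ro.from_euler('z',yaw,degrees=True)
    np.savez('grasp.npz',t=R.inv().apply(np.array(O)-p),q=(R.inv()*RH).as_quat())
def hold(th,hx,hz,y=0):
    """TCP pose for holder pitched th deg front up, heel at hx,hz mm from groove floor edge"""
    g=np.load('grasp.npz'); RH=Rp*Ro.from_euler('y',th,degrees=True)
    heel=P0+Rp.apply([hx/1e3,y/1e3,.14+hz/1e3]); O=heel-RH.apply([.0145,0,.064])
    R=RH*Ro.from_quat(g['q']).inv(); return O-R.apply(g['t']),R
def now():
    g=np.load('grasp.npz'); p,R=cur(); RH=R*Ro.from_quat(g['q']); O=p+R.apply(g['t'])
    h=Rp.inv().apply(O+RH.apply([.0145,0,.064])-P0)*1e3-[0,0,140]; e=(Rp.inv()*RH).as_euler('ZYX',degrees=True)
    print('heel mm',h.round(1),'yaw,pitch,roll',e.round(1))
E
python3 - <<'E'
from h import *
save_grasp([.6077,-.1385,0],-3.1); now()
p,R=hold(45,2-42,4-42); print(p,R.as_matrix().round(2)); plan(p,R)
E
python3 -m crank '[[[0.017,0,-0.025],[0,0,0],255],[[0.017,0,-0.025],[0,0,0],255],[[0.017,0,-0.025],[0,0,0],255],[[0.017,0,-0.025],[0,0,0],255],[[0,0,0],[0,0,0],255]]'
python3 - <<'E'
from h import *
st();now()
p,R=hold(45,2-42,4-42); plan(p,R)
E
```

```text
heel mm [-109.1 -216.2  -76. ] yaw,pitch,roll [-33.1   0.    0. ]
[0.5185006  0.05020508 0.13261574] [[ 0.85  0.5  -0.15]
 [ 0.49 -0.87 -0.08]
 [-0.17 -0.   -0.99]]
 rot [ 0.13  -0.764 -0.577] = 7 x [ 0.0185 -0.1092 -0.0824] | shift new axes [ 0.0446 -0.1798 -0.1012] = 5 x [ 0.0089 -0.036  -0.0202] | shift old axes [ 0.0149 -0.1841 -0.1021] / 5 [ 0.003  -0.0368 -0.0204]
clock: 6.35
tool_pos: [0.5554, -0.1378, 0.1654]
tool_rot: [0.01, 0.952, -0.025, 0.304]
wrist_force: [1.0, -0.9, -0.9]
grip_width: 0.055
t 6.35 p [ 0.5554 -0.1378  0.1654] z [ 0.579 -0.034 -0.815] x [ 0.814 -0.041  0.58 ] F [ 1.  -0.9 -0.9] w 0.055 q [-0.62 -0.04  2.15  0.61  0.58  0.56]
heel mm [-110.  -217.8   49.5] yaw,pitch,roll [-33.1  -0.3  -0.3]
 rot [ 0.136 -0.768 -0.576] = 7 x [ 0.0194 -0.1097 -0.0823] | shift new axes [ 0.0668 -0.1812  0.0219] = 5 x [ 0.0134 -0.0362  0.0044] | shift old axes [-0.0568 -0.1859 -0.001 ] / 5 [-0.0114 -0.0372 -0.0002]
```

```bash

python3 -m crank '[[[0,0,0],[0.019,-0.11,-0.082],255],[[0,0,0],[0.019,-0.11,-0.082],255],[[0,0,0],[0.019,-0.11,-0.082],255],[[0,0,0],[0.019,-0.11,-0.082],255],[[0,0,0],[0.019,-0.11,-0.082],255]]'
python3 -m crank '[[[0,0,0],[0.019,-0.11,-0.082],255],[[0,0,0],[0.019,-0.11,-0.082],255],[[0.013,-0.036,0.004],[0,0,0],255],[[0.013,-0.036,0.004],[0,0,0],255],[[0.013,-0.036,0.004],[0,0,0],255]]'
python3 -m crank '[[[0.013,-0.036,0.004],[0,0,0],255],[[0.013,-0.036,0.004],[0,0,0],255],[[0,0,0],[0,0,0],255]]'
python3 - <<'E'
from h import *
st();now()
p,R=hold(45,2-42,4-42); plan(p,R)
for c in('top','scene'):
    im,d=arm.grab_frame(c); cv2.imwrite(f'pics/{c}2.png',im); np.save(f'pics/{c}2.npy',d)
    for t in('hook_tip','hook_heel','groove','cheeks'):
        for r in arm.pinpoint(c,t)[:2]: print(c,t,round(r['confidence'],2),'panel mm',(Rp.inv().apply(r['point']-P0)*1e3).round(1))
g=np.load('grasp.npz'); p,R=cur(); RH=R*Ro.from_quat(g['q']); O=p+R.apply(g['t'])
for n,v in(('tip',[.012,0,.092]),('heel',[.0145,0,.064]),('cheeks',[-.056,0,.042])): print(n,(Rp.inv().apply(O+RH.apply(v)-P0)*1e3).round(1))
a=cv2.imread('pics/top2.png')[120:260,200:400]; b=cv2.imread('pics/scene2.png')[170:310,250:450]
cv2.imwrite('pics/c2.png',cv2.resize(np.vstack([a,b]),(400*2,560*2),interpolation=cv2.INTER_CUBIC)[:,:]) if 0 else cv2.imwrite('pics/c2.png',cv2.resize(np.hstack([a,b]),(800,280),interpolation=cv2.INTER_CUBIC))
E
```

```text
clock: 6.85
tool_pos: [0.5528, -0.1362, 0.1593]
tool_rot: [0.016, 0.983, 0.181, 0.023]
wrist_force: [0.2, -0.1, -1.8]
grip_width: 0.0549
clock: 7.35
tool_pos: [0.5298, -0.0227, 0.1401]
tool_rot: [0.018, 0.962, 0.257, -0.088]
wrist_force: [-0.2, -0.3, -2.0]
grip_width: 0.0553
clock: 7.65
tool_pos: [0.5131, 0.0546, 0.128]
tool_rot: [0.017, 0.962, 0.259, -0.089]
wrist_force: [-0.5, -0.3, -2.7]
grip_width: 0.0552
t 7.65 p [0.5131 0.0546 0.128 ] z [-0.162 -0.078 -0.984] x [ 0.85   0.496 -0.18 ] F [-0.5 -0.3 -2.7] w 0.0552 q [-0.07  0.3   1.72 -0.09  1.27  1.01]
heel mm [-42.7   7.  -43.2] yaw,pitch,roll [ 0.8 45.5  1. ]
 rot [-0.011  0.008  0.004] = 1 x [-0.0113  0.008   0.0041] | shift new axes [ 0.0016  0.0065 -0.005 ] = 1 x [ 0.0016  0.0065 -0.005 ] | shift old axes [ 0.0016  0.0065 -0.0051] / 1 [ 0.0016  0.0065 -0.0051]
top cheeks 0.53 panel mm [-109.5    5.9  133.1]
scene hook_heel 0.74 panel mm [-45.3   1.3  96.9]
scene hook_heel 0.25 panel mm [-97.5   7.1  62.4]
scene groove 0.9 panel mm [-2.000e+00  1.000e-01  1.412e+02]
scene cheeks 0.81 panel mm [-110.6    3.8  131. ]
tip [-24.2   0.5 120.5]
heel [-42.4   0.7  99.1]
cheeks [-107.6    0.7  133.7]
```

View pics/c2.png

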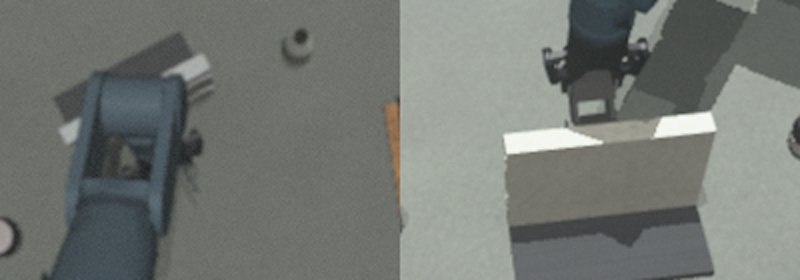

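The left crop (top view) has the arm hiding the holder. The right crop (scene) shows the holder held square in front of the panel's middle, around (590,95). Vision agrees with the dead reckoning to about 2 mm.

```bash
python3 - <<'E'
from h import *
st();now()
p,R=hold(45,1.5,3.5); plan(p,R)
E
```

```text
t 8.15 p [0.5162 0.0497 0.13  ] z [-0.158 -0.08  -0.984] x [ 0.853  0.49  -0.177] F [ 0.2  0.1 -2.1] w 0.0551 q [-0.08  0.3   1.72 -0.1   1.27  1.01]
heel mm [-42.4   0.7 -40.9] yaw,pitch,roll [ 0.2 45.3  0.6]
 rot [-0.008  0.006 -0.002] = 1 x [-0.0076  0.0056 -0.0024] | shift new axes [ 0.0355  0.0006 -0.0509] = 2 x [ 0.0177  0.0003 -0.0255] | shift old axes [ 0.0352  0.0001 -0.0511] / 2 [ 0.0176  0.0001 -0.0256]
```

```bash

python3 -m crank '[[[0.002,0,-0.003],[-0.007,0.005,-0.002],255],[[0.007,0,-0.010],[0,0,0],255],[[0.007,0,-0.010],[0,0,0],255],[[0,0,0],[0,0,0],255],[[0,0,0],[0,0,0],255]]'
python3 - <<'E'
from h import *
st();now()
p,R=hold(45,1.5,3.5); plan(p,R)
E
python3 -m crank '[[[0.005,0,-0.007],[0,0,0],255],[[0.005,0,-0.007],[0,0,0],255],[[0.004,0,-0.006],[0,0,0],255],[[0,0,0],[0,0,0],255],[[0,0,0],[0,0,0],255]]'
python3 -m crank '[[[0,0,0],[0,0,0],255],[[0,0,0],[0,0,0],255]]'
python3 - <<'E'
from h import *
st();now()
p,R=hold(45,1.5,3.5); plan(p,R)
p,R=hold(30,6.5,3.5); plan(p,R)
E
```

```text
clock: 8.65
tool_pos: [0.5338, 0.0605, 0.1504]
tool_rot: [0.021, 0.962, 0.259, -0.084]
wrist_force: [-0.3, -0.6, -0.6]
grip_width: 0.055
t 8.65 p [0.5338 0.0605 0.1504] z [-0.15  -0.084 -0.985] x [ 0.852  0.494 -0.172] F [-0.3 -0.6 -0.6] w 0.055 q [-0.05  0.31  1.66 -0.1   1.32  1.02]
heel mm [-21.6   1.4 -20.2] yaw,pitch,roll [ 0.1 45.  -0. ]
 rot [ 0.    -0.     0.001] = 1 x [ 0.0002 -0.0001  0.0013] | shift new axes [ 0.0187  0.0012 -0.0274] = 1 x [ 0.0187  0.0012 -0.0274] | shift old axes [ 0.0187  0.0013 -0.0274] / 1 [ 0.0187  0.0013 -0.0274]
clock: 9.15
tool_pos: [0.5482, 0.0689, 0.1672]
tool_rot: [0.021, 0.962, 0.258, -0.084]
wrist_force: [0.0, 0.4, -2.2]
grip_width: 0.0552
clock: 9.35
tool_pos: [0.5477, 0.0688, 0.1668]
tool_rot: [0.021, 0.962, 0.258, -0.084]
wrist_force: [-0.3, -1.2, -1.9]
grip_width: 0.0555
t 9.35 p [0.5477 0.0688 0.1668] z [-0.152 -0.084 -0.985] x [ 0.852  0.494 -0.173] F [-0.3 -1.2 -1.9] w 0.0555 q [-0.04  0.32  1.61 -0.09  1.36  1.03]
heel mm [-5.4  1.6 -3.9] yaw,pitch,roll [ 0.1 45.1  0.1]
 rot [-0.001  0.001  0.001] = 1 x [-0.0009  0.0014  0.0008] | shift new axes [ 0.0055  0.0015 -0.0084] = 1 x [ 0.0055  0.0015 -0.0084] | shift old axes [ 0.0055  0.0015 -0.0084] / 1 [ 0.0055  0.0015 -0.0084]
 rot [-0.001  0.263  0.   ] = 2 x [-6.000e-04  1.316e-01  1.000e-04] | shift new axes [0.0052 0.0015 0.0108] = 1 x [0.0052 0.0015 0.0108] | shift old axes [0.0079 0.0015 0.0091] / 1 [0.0079 0.0015 0.0091]
```

```bash

python3 -m crank '[[[0.003,0.001,-0.005],[0,0,0],255],[[0.003,0,-0.0035],[0,0,0],255],[[0,0,0],[0,0,0],255],[[0,0,0],[0,0,0],255],[[0,0,0],[0,0,0],255]]'
python3 - <<'E'
from h import *
st();now()
p,R=hold(45,1.5,3.5); plan(p,R)
# path rows: heel path from here, 5 deg steps, in tool axes
path=[(45,1.5,3.5),(40,3,3.5),(35,4.7,3.5),(30,6.5,3.5),(25,8.4,4),(20,10.3,4.7),(15,11.8,5.3),(10,12.5,6),(6,12.6,5.5),(3,12.8,3),(0,13.2,1)]
for a,b in zip(path,path[1:]):
    pa,Ra=hold(*a);pb,Rb=hold(*b); print(b,Ra.inv().apply(pb-pa).round(4),(Ra.inv()*Rb).as_rotvec().round(3))
E
```

```text
clock: 9.85
tool_pos: [0.5549, 0.0717, 0.1744]
tool_rot: [0.021, 0.962, 0.258, -0.084]
wrist_force: [-0.5, -0.2, -1.7]
grip_width: 0.0547
t 9.85 p [0.5549 0.0717 0.1744] z [-0.151 -0.084 -0.985] x [ 0.852  0.494 -0.173] F [-0.5 -0.2 -1.7] w 0.0547 q [-0.03  0.33  1.59 -0.09  1.38  1.04]
heel mm [2.2 0.5 3.7] yaw,pitch,roll [ 0.1 45.1  0.1]
 rot [-0.001  0.001  0.001] = 1 x [-0.0007  0.001   0.0009] | shift new axes [-0.0007  0.0004  0.0004] = 1 x [-0.0007  0.0004  0.0004] | shift old axes [-0.0007  0.0004  0.0004] / 1 [-0.0007  0.0004  0.0004]
(40, 3, 3.5) [0.0001 0.     0.0058] [-0.     0.087 -0.   ]
(35, 4.7, 3.5) [0.0003 0.     0.0059] [-0.     0.087 -0.   ]
(30, 6.5, 3.5) [0.0004 0.     0.006 ] [-0.     0.087 -0.   ]
(25, 8.4, 4) [0.0005 0.     0.0057] [-0.     0.087 -0.   ]
(20, 10.3, 4.7) [0.0006 0.     0.0057] [-0.     0.087 -0.   ]
(15, 11.8, 5.3) [0.0002 0.     0.0059] [-0.     0.087 -0.   ]
(10, 12.5, 6) [-0.0005  0.      0.0056] [-0.     0.087 -0.   ]
(6, 12.6, 5.5) [-0.0013  0.      0.0053] [-0.    0.07 -0.  ]
(3, 12.8, 3) [-0.0019  0.      0.0059] [-0.     0.052 -0.   ]
(0, 13.2, 1) [-0.0016  0.      0.0055] [-0.     0.052 -0.   ]
```

```bash

python3 -m crank '[[[0,0,0.006],[0,0.087,0],255],[[0,0,0.006],[0,0.087,0],255],[[0,0,0.006],[0,0.087,0],255],[[0,0,0],[0,0,0],255],[[0,0,0],[0,0,0],255]]'
python3 - <<'E'
from h import *
st();now();p,R=hold(30,6.5,3.5); plan(p,R); p,R=hold(15,11.8,5.3); plan(p,R)
E
```

```text
clock: 10.35
tool_pos: [0.5534, 0.0706, 0.1569]
tool_rot: [-0.012, 0.965, 0.259, 0.041]
wrist_force: [-0.0, -0.1, -2.0]
grip_width: 0.0553
t 10.35 p [0.5534 0.0706 0.1569] z [ 0.073  0.045 -0.996] x [0.863 0.498 0.085] F [-0.  -0.1 -2. ] w 0.0553 q [-0.12  0.19  1.79  0.06  1.1   0.91]
heel mm [6.1 0.2 3.7] yaw,pitch,roll [-0.  30.2  0.1]
 rot [-0.001  0.003 -0.001] = 1 x [-0.0007  0.0035 -0.0007] | shift new axes [0.0003 0.0002 0.0004] = 1 x [0.0003 0.0002 0.0004] | shift old axes [0.0003 0.0002 0.0004] / 1 [0.0003 0.0002 0.0004]
 rot [-0.001  0.265 -0.001] = 2 x [-0.0004  0.1326 -0.0006] | shift new axes [-0.0015  0.0002  0.0177] = 1 x [-0.0015  0.0002  0.0177] | shift old axes [0.0032 0.0002 0.0175] / 1 [0.0032 0.0002 0.0175]
```

```bash

python3 -m crank '[[[0.001,0,0.006],[0,0.088,0],255],[[0.0005,0,0.006],[0,0.088,0],255],[[0.0005,0,0.006],[0,0.088,0],255],[[0,0,0],[0,0,0],255],[[0,0,0],[0,0,0],255]]'
python3 - <<'E'
from h import *
st();now();p,R=hold(15,11.8,5.3); plan(p,R); 
E
python3 -m crank '[[[-0.0005,0,0.0055],[0,0.087,0],255],[[-0.0013,0,0.0053],[0,0.07,0],255],[[0,0,0],[0,0,0],255],[[0,0,0],[0,0,0],255]]'
python3 - <<'E'
from h import *
st();now();p,R=hold(3,12.8,3); plan(p,R); 
E
```

```text
clock: 10.85
tool_pos: [0.5585, 0.0734, 0.1397]
tool_rot: [-0.046, 0.951, 0.255, 0.167]
wrist_force: [-0.5, -0.5, -1.5]
grip_width: 0.0549
t 10.85 p [0.5585 0.0734 0.1397] z [ 0.295  0.174 -0.94 ] x [0.814 0.47  0.342] F [-0.5 -0.5 -1.5] w 0.0549 q [-0.21  0.1   1.97  0.32  0.83  0.65]
heel mm [13.   0.   5.2] yaw,pitch,roll [ 0.  15.1  0.1]
 rot [-0.001  0.002 -0.001] = 1 x [-0.0009  0.0017 -0.0007] | shift new axes [-0.0011  0.0001 -0.0004] = 1 x [-0.0011  0.0001 -0.0004] | shift old axes [-0.0011  0.0001 -0.0004] / 1 [-0.0011  0.0001 -0.0004]
clock: 11.25
tool_pos: [0.561, 0.0748, 0.1292]
tool_rot: [-0.066, 0.935, 0.251, 0.242]
wrist_force: [-0.3, -0.7, -1.4]
grip_width: 0.0549
t 11.25 p [0.561  0.0748 0.1292] z [ 0.419  0.245 -0.874] x [0.757 0.437 0.485] F [-0.3 -0.7 -1.4] w 0.0549 q [-0.28  0.08  2.07  0.57  0.7   0.38]
heel mm [14.1 -0.   5.7] yaw,pitch,roll [0.  6.1 0.1]
 rot [-0.001  0.054 -0.001] = 1 x [-0.001   0.0536 -0.0008] | shift new axes [-0.0036  0.      0.0053] = 1 x [-0.0036  0.      0.0053] | shift old axes [-0.0034  0.      0.0055] / 1 [-0.0034  0.      0.0055]
```

```bash

python3 -m crank '[[[-0.0028,0,0.005],[0,0.053,0],255],[[-0.0018,0,0.0045],[0,0.04,0],255],[[0,0,0],[0,0,0],255],[[0,0,0],[0,0,0],255]]'
python3 - <<'E'
from h import *
st();now();p,R=hold(0,13.2,0); plan(p,R)
im,d=arm.grab_frame('scene'); print(arm.pinpoint('scene','cheeks')); 
E
```

```text
clock: 11.65
tool_pos: [0.5618, 0.0753, 0.1189]
tool_rot: [-0.078, 0.923, 0.248, 0.285]
wrist_force: [0.3, -0.3, -1.0]
grip_width: 0.0549
t 11.65 p [0.5618 0.0753 0.1189] z [ 0.488  0.285 -0.825] x [0.715 0.412 0.565] F [ 0.3 -0.3 -1. ] w 0.0549 q [-0.32  0.09  2.13  0.78  0.65  0.16]
heel mm [13.2  0.   1.8] yaw,pitch,roll [-0.   0.7  0.1]
 rot [-0.001  0.012 -0.001] = 1 x [-0.0007  0.0121 -0.0006] | shift new axes [-0.0013  0.      0.0023] = 1 x [-0.0013  0.      0.0023] | shift old axes [-0.0012  0.      0.0023] / 1 [-0.0012  0.      0.0023]
[{'point': [0.5575, 0.0749, 0.118], 'confidence': 0.7}, {'point': [0.5283, -0.3791, 0.0351], 'confidence': 0.23}]
```

```bash

python3 -m crank '[[[-0.0006,0,0.0009],[0,0.012,0],255],[[-0.0006,0,0.0009],[0,0,0],255],[[0,0,0],[0,0,0],255],[[0,0,0],[0,0,0],255]]'
python3 -m crank '[[[-0.0006,0,0.0009],[0,0,0],255],[[-0.0006,0,0.0009],[0,0,0],255],[[0,0,0],[0,0,0],255],[[0,0,0],[0,0,0],255]]'
python3 - <<'E'
from h import *
st();now()
E
```

```text
clock: 12.15
tool_pos: [0.5613, 0.0753, 0.1162]
tool_rot: [-0.079, 0.921, 0.247, 0.291]
wrist_force: [0.1, 0.3, -0.7]
grip_width: 0.055
clock: 12.55
tool_pos: [0.5618, 0.0754, 0.115]
tool_rot: [-0.079, 0.92, 0.247, 0.292]
wrist_force: [-4.3, 0.3, 6.8]
grip_width: 0.055
t 12.55 p [0.5618 0.0754 0.115 ] z [ 0.499  0.291 -0.817] x [0.707 0.408 0.577] F [-4.3  0.3  6.8] w 0.055 q [-0.32  0.09  2.14  0.82  0.64  0.11]
heel mm [12.9  0.2 -1.1] yaw,pitch,roll [-0.  -0.2  0. ]
```

```bash

python3 -m crank '[[[0,0,0],[0,0,0],60],[[0,0,0],[0,0,0],30],[[0,0,0],[0,0,0],0],[[0,0,0],[0,0,0],0],[[0,0,0],[0,0,0],0]]'
python3 - <<'E'
from h import *
st()
for c in('scene','top'):
    arm.grab_frame(c)
    for t in('cheeks','cradle','holder'): 
        for r in arm.pinpoint(c,t)[:1]: print(t,round(r['confidence'],2),(Rp.inv().apply(r['point']-P0)*1e3).round(1))
E
```

```text
clock: 13.05
tool_pos: [0.5609, 0.0753, 0.1135]
tool_rot: [-0.08, 0.921, 0.247, 0.291]
wrist_force: [0.1, 0.4, 0.1]
grip_width: 0.0856
t 13.05 p [0.5609 0.0753 0.1135] z [ 0.497  0.29  -0.818] x [0.709 0.408 0.576] F [0.1 0.4 0.1] w 0.0856 q [-0.32  0.1   2.14  0.82  0.64  0.11]
cheeks 0.76 [-6.110e+01  1.000e-01  1.105e+02]
cradle 0.65 [-61.    1.  150.8]
cheeks 0.62 [-59.5  -0.9 116.3]
cradle 0.82 [-62.8   3.6 149.1]
holder 0.82 [ 1.5  2.7 76.4]
```

```bash

python3 -m crank '[[[0,0,-0.015],[0,0,0],0],[[0,0,-0.03],[0,0,0],0],[[0,0,-0.04],[0,0,0],0],[[0,0,-0.04],[0,0,0],0],[[0,0,-0.03],[0,0,0],0]]'
python3 - <<'E'
from h import *
st()
for c in('scene','top'):
    im,d=arm.grab_frame(c); cv2.imwrite(f'pics/{c}3.png',im); np.save(f'pics/{c}3.npy',d)
    for t in('cheeks','cradle','holder'): 
        for r in arm.pinpoint(c,t)[:1]: print(t,round(r['confidence'],2),(Rp.inv().apply(r['point']-P0)*1e3).round(1))
    for r in arm.pinpoint(c,'wand'): print('wand',round(r['confidence'],2),np.round(r['point'],3))
a=cv2.imread('pics/top3.png')[120:260,200:400]; b=cv2.imread('pics/scene3.png')[170:310,250:450]
cv2.imwrite('pics/c3.png',cv2.resize(np.hstack([a,b]),(800,280),interpolation=cv2.INTER_CUBIC))
z=np.array([0,0,-1.]); R=tool(8.6,0); w=np.array([np.cos(np.radians(8.6)),np.sin(np.radians(8.6)),0])
g=np.array([.529,-.379,.036])-.06*w; print(g); plan(g+[0,0,.105],R)
E
```

```text
clock: 13.95
tool_pos: [0.4832, 0.0299, 0.2422]
tool_rot: [-0.079, 0.921, 0.247, 0.292]
wrist_force: [0.6, -0.0, 1.0]
grip_width: 0.0854
t 13.95 p [0.4832 0.0299 0.2422] z [ 0.498  0.289 -0.817] x [0.708 0.409 0.576] F [ 0.6 -0.   1. ] w 0.0854 q [-0.53 -0.35  2.22  0.62  1.03  0.25]
cheeks 0.73 [-59.4   2.  113.5]
cradle 0.6 [-57.7  -1.5 147.1]
wand 0.84 [ 0.531 -0.377  0.036]
wand 0.78 [ 0.256 -0.349  0.016]
wand 0.73 [ 0.57  -0.576  0.012]
cheeks 0.95 [-57.1  -1.4 115.5]
cradle 0.67 [-61.6   0.4 149.3]
holder 0.85 [-0.6  1.1 74.9]
wand 0.89 [ 0.258 -0.349  0.017]
wand 0.73 [ 0.526 -0.382  0.039]
wand 0.49 [ 0.567 -0.57   0.013]
[ 0.46967462 -0.38797212  0.036     ]
 rot [-0.12  -0.604  0.362] = 5 x [-0.0239 -0.1208  0.0723] | shift new axes [-0.0764  0.4121  0.0982] = 9 x [-0.0085  0.0458  0.0109] | shift old axes [-0.2371  0.356  -0.0487] / 9 [-0.0263  0.0396 -0.0054]
```

View pics/c3.png

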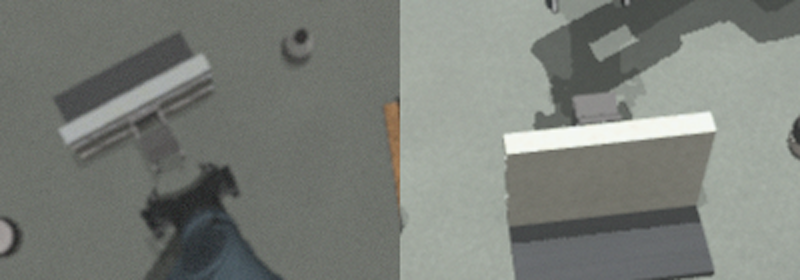

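The holder hangs square at the panel's middle: top crop (155,130), scene crop (597,105). The pinpoints put the cheeks at x about -58 and z about 115, as expected. Next is the wand.

```bash

python3 -m crank '[[[0,0,0],[-0.024,-0.121,0.072],0],[[0,0,0],[-0.024,-0.121,0.072],0],[[0,0,0],[-0.024,-0.121,0.072],0],[[0,0,0],[-0.024,-0.121,0.072],0],[[0,0,0],[-0.024,-0.121,0.072],0]]'
python3 -m crank '[[[-0.008,0.045,0],[0,0,0],0],[[-0.008,0.045,0],[0,0,0],0],[[-0.008,0.045,0.005],[0,0,0],0],[[-0.008,0.045,0.01],[0,0,0],0],[[-0.008,0.045,0.015],[0,0,0],0]]'
python3 -m crank '[[[-0.008,0.045,0.018],[0,0,0],0],[[-0.008,0.045,0.018],[0,0,0],0],[[-0.008,0.045,0.018],[0,0,0],0],[[-0.008,0.045,0.014],[0,0,0],0],[[0,0,0],[0,0,0],0]]'
python3 -m crank '[[[0,0,0],[0,0,0],0],[[0,0,0],[0,0,0],0]]'
python3 - <<'E'
from h import *
st(); g=[.4695,-.388,.031]; plan(g,tool(8.6,0))
for c in('scene','top'):
    im,d=arm.grab_frame(c); cv2.imwrite(f'pics/{c}4.png',im); np.save(f'pics/{c}4.npy',d)
    for r in arm.silhouettes(c,'wand'):
        P=world(c,d)[r['mask']&(d>0)]; P=P[P[:,2]>.028]
        if len(P)>50 and P[:,0].mean()>.4:
            print(c,np.round(P.mean(0),3),cv2.minAreaRect(P[:,:2].astype(np.float32)))
a=cv2.imread('pics/top4.png')[140:260,360:460]; b=cv2.imread('pics/scene4.png')[140:260,160:260]
cv2.imwrite('pics/c4.png',cv2.resize(np.hstack([a,b]),(800,480),interpolation=cv2.INTER_CUBIC))
E
```

```text
clock: 14.95
tool_pos: [0.4838, 0.0313, 0.24]
tool_rot: [-0.001, 0.997, 0.081, 0.008]
wrist_force: [0.1, 0.2, 0.1]
grip_width: 0.0851
clock: 15.45
tool_pos: [0.4821, -0.1992, 0.2079]
tool_rot: [-0.003, 0.996, 0.083, 0.01]
wrist_force: [0.9, -0.1, 0.2]
grip_width: 0.0856
clock: 15.95
tool_pos: [0.4792, -0.3839, 0.1347]
tool_rot: [-0.004, 0.997, 0.08, 0.009]
wrist_force: [0.6, 0.2, -0.7]
grip_width: 0.0855
clock: 16.15
tool_pos: [0.4812, -0.3787, 0.1385]
tool_rot: [-0.003, 0.997, 0.083, 0.01]
wrist_force: [-0.3, 0.3, -0.2]
grip_width: 0.0857
t 16.15 p [ 0.4812 -0.3787  0.1385] z [ 0.019  0.008 -1.   ] x [0.986 0.165 0.02 ] F [-0.3  0.3 -0.2] w 0.0857 q [-0.87  0.37  1.6   0.02  1.17  0.53]
 rot [-0.005 -0.02   0.016] = 1 x [-0.0053 -0.0202  0.0157] | shift new axes [-0.013   0.0074  0.1075] = 3 x [-0.0043  0.0025  0.0358] | shift old axes [-0.0152  0.0077  0.1072] / 3 [-0.0051  0.0026  0.0357]
scene [ 0.555 -0.373  0.047] ((0.5550069212913513, -0.37593093514442444), (0.24263185262680054, 0.0334533266723156), 8.303438186645508)
scene [0.633 0.111 0.131] ((0.6230213642120361, 0.10789752751588821), (0.034932661801576614, 0.2604447305202484), 29.820880889892578)
top [ 0.565 -0.369  0.062] ((0.5273645520210266, -0.3660335838794708), (0.12032954394817352, 0.27687230706214905), 77.25357055664062)
```

View pics/c4.png

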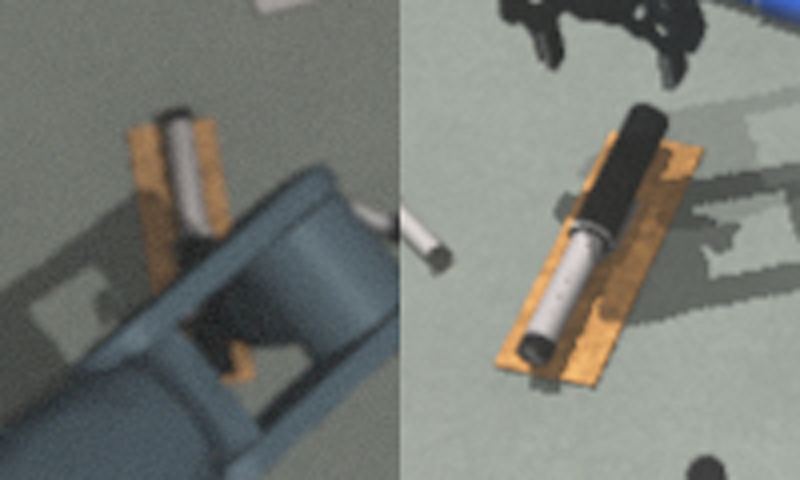

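In the scene crop the jaws stand above the handle end, around (600,40), straddling the axis. The large black-and-steel wand hasn't moved. Going down to grip.

```bash

python3 -m crank '[[[-0.013,0.008,0.002],[-0.005,-0.02,0.016],0],[[0,0,0.03],[0,0,0],0],[[0,0,0.03],[0,0,0],0],[[0,0,0.025],[0,0,0],0],[[0,0,0.0195],[0,0,0],0]]'
python3 -m crank '[[[0,0,0],[0,0,0],0],[[0,0,0],[0,0,0],0]]'
python3 - <<'E'
from h import *
st(); plan([.4695,-.388,.031],tool(8.6,0))
E
python3 -m crank '[[[0,0,0],[0,0,0],255],[[0,0,0],[0,0,0],255],[[0,0,0],[0,0,0],255],[[0,0,0],[0,0,0],255],[[0,0,0],[0,0,0],255]]' 80
python3 -m crank '[[[0,0,0],[0,0,0],255],[[0,0,0],[0,0,0],255],[[0,0,0],[0,0,0],255],[[0,0,0],[0,0,0],255]]' 80
python3 - <<'E'
from h import *
st()
E
```

```text
clock: 16.85
tool_pos: [0.4685, -0.3898, 0.0307]
tool_rot: [0.0, 0.997, 0.074, -0.001]
wrist_force: [-0.8, -0.4, -0.5]
grip_width: 0.0856
clock: 17.05
tool_pos: [0.4694, -0.3903, 0.0326]
tool_rot: [0.001, 0.997, 0.074, 0.0]
wrist_force: [1.0, -0.3, -0.0]
grip_width: 0.0853
t 17.05 p [ 0.4694 -0.3903  0.0326] z [ 0.    -0.001 -1.   ] x [ 0.989  0.148 -0.   ] F [ 1.  -0.3 -0. ] w 0.0853 q [-0.89  0.52  1.64 -0.    0.98  0.53]
 rot [ 0.001  0.    -0.001] = 1 x [ 0.0011  0.     -0.0013] | shift new axes [ 0.0005 -0.0023  0.0016] = 1 x [ 0.0005 -0.0023  0.0016] | shift old axes [ 0.0005 -0.0023  0.0016] / 1 [ 0.0005 -0.0023  0.0016]
clock: 17.55
tool_pos: [0.4695, -0.3894, 0.0328]
tool_rot: [-0.0, 0.997, 0.075, 0.0]
wrist_force: [-1.8, 4.5, 6.1]
grip_width: 0.0322
clock: 17.95
tool_pos: [0.4696, -0.3894, 0.0328]
tool_rot: [-0.0, 0.997, 0.075, 0.0]
wrist_force: [-1.8, 3.3, 6.5]
grip_width: 0.0318
t 17.95 p [ 0.4696 -0.3894  0.0328] z [ 0.  0. -1.] x [0.989 0.149 0.   ] F [-1.8  3.3  6.5] w 0.0318 q [-0.89  0.52  1.64  0.    0.98  0.53]
```

```bash
cat >> h.py <<'E'
def wt(x,y,z): 
    R=tool(120,0); return P0+Rp.apply([x/1e3,y/1e3,z/1e3])-R.apply([.0602,0,-.0032]),R
def wn():
    p,R=cur(); print('wand panel mm',(Rp.inv().apply(p+R.apply([.0602,0,-.0032])-P0)*1e3).round(1),'axis',(Rp.inv()*R).as_matrix()[:,0].round(3))
E
python3 -m crank '[[[0,0,-0.02],[0,0,0],255],[[0,0,-0.04],[0,0,0],255],[[0,0,-0.045],[0,0,0],255],[[0,0,-0.045],[0,0,0],255],[[0,0,-0.045],[0,0,0],255]]'
python3 -m crank '[[[0,0,-0.03],[0,0,0],255],[[0,0,0],[0,0,0],255],[[0,0,0],[0,0,0],255]]'
python3 - <<'E'
from h import *
st(); plan(*wt(-58.5,0,240))
im,d=arm.grab_frame('scene'); 
for r in arm.pinpoint('scene','wand'): print(round(r['confidence'],2),np.round(r['point'],3))
p,R=cur(); print('pred',p+R.apply([.0602,0,-.0032]))
cv2.imwrite('pics/c5.png',cv2.resize(im[60:260,100:340],(720,600),interpolation=cv2.INTER_CUBIC))
E
```

```text
clock: 18.45
tool_pos: [0.469, -0.3894, 0.2285]
tool_rot: [0.0, 0.997, 0.074, -0.0]
wrist_force: [0.8, -0.7, -3.2]
grip_width: 0.032
clock: 18.75
tool_pos: [0.4693, -0.3897, 0.2568]
tool_rot: [0.001, 0.997, 0.074, 0.0]
wrist_force: [0.6, 0.4, -3.6]
grip_width: 0.032
t 18.75 p [ 0.4693 -0.3897  0.2568] z [ 0.001 -0.001 -1.   ] x [0.989 0.148 0.   ] F [ 0.6  0.4 -3.6] w 0.032 q [-0.89  0.25  1.5  -0.    1.39  0.53]
 rot [ 1.000e-03  1.000e-03 -1.945e+00] = 14 x [ 1.00e-04  1.00e-04 -1.39e-01] | shift new axes [0.2964 0.3083 0.02  ] = 9 x [0.0329 0.0343 0.0022] | shift old axes [ 0.1784 -0.3887  0.0196] / 9 [ 0.0198 -0.0432  0.0022]
0.77 [ 0.531 -0.377  0.258]
0.73 [ 0.257 -0.352  0.017]
0.72 [ 0.568 -0.575  0.011]
0.71 [0.556 0.074 0.15 ]
pred [ 0.52803589 -0.37983622  0.25748171]
```

View pics/c5.png

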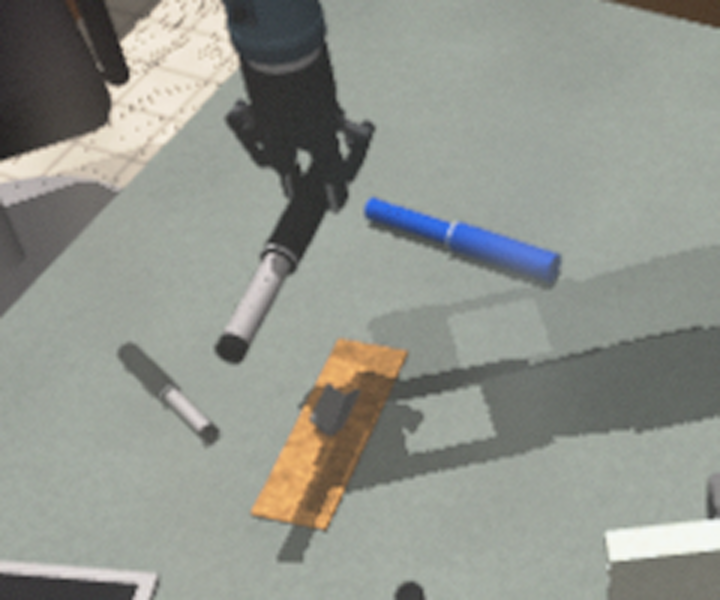

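The wand hangs level in the jaws, crop (270,260), and the rest is empty at (330,430). I'll turn and carry it over the cradle.

```bash

for i in 1 2; do python3 -m crank '[[[0,0,0],[0,0,-0.139],255],[[0,0,0],[0,0,-0.139],255],[[0,0,0],[0,0,-0.139],255],[[0,0,0],[0,0,-0.139],255],[[0,0,0],[0,0,-0.139],255]]'; done
python3 -m crank '[[[0,0,0],[0,0,-0.139],255],[[0,0,0],[0,0,-0.139],255],[[0,0,0],[0,0,-0.139],255],[[0,0,0],[0,0,-0.139],255],[[0.015,0.017,0],[0,0,0],255]]'
python3 -m crank '[[[0.032,0.034,0],[0,0,0],255],[[0.032,0.034,0],[0,0,0],255],[[0.032,0.034,0],[0,0,0],255],[[0.032,0.034,0],[0,0,0],255],[[0.032,0.034,0],[0,0,0],255]]'
python3 -m crank '[[[0.032,0.034,0],[0,0,0],255],[[0.032,0.034,0],[0,0,0],255],[[0.032,0.034,0],[0,0,0],255],[[0.02,0.02,0],[0,0,0],255],[[0,0,0],[0,0,0],255]]'
python3 -m crank '[[[0,0,0],[0,0,0],255],[[0,0,0],[0,0,0],255],[[0,0,0],[0,0,0],255]]'
python3 - <<'E'
from h import *
st(); wn(); plan(*wt(-58.5,0,165))
E
```

```text
clock: 19.35
tool_pos: [0.4686, -0.3889, 0.2542]
tool_rot: [-0.002, 0.911, 0.412, -0.001]
wrist_force: [0.0, -0.4, -1.8]
grip_width: 0.0316
clock: 19.85
tool_pos: [0.4687, -0.389, 0.2542]
tool_rot: [-0.002, 0.716, 0.698, 0.0]
wrist_force: [-0.0, 0.0, -2.1]
grip_width: 0.0321
clock: 20.35
tool_pos: [0.4752, -0.3694, 0.2542]
tool_rot: [-0.001, 0.499, 0.867, -0.0]
wrist_force: [-0.2, 0.6, -2.1]
grip_width: 0.032
clock: 20.85
tool_pos: [0.543, -0.1425, 0.2544]
tool_rot: [-0.001, 0.5, 0.866, -0.0]
wrist_force: [0.7, 1.3, -4.0]
grip_width: 0.032
clock: 21.35
tool_pos: [0.5906, 0.0208, 0.2541]
tool_rot: [-0.002, 0.498, 0.867, -0.0]
wrist_force: [-0.6, -0.7, -1.8]
grip_width: 0.0315
clock: 21.65
tool_pos: [0.5909, 0.0155, 0.2562]
tool_rot: [0.0, 0.5, 0.866, -0.001]
wrist_force: [-0.4, -0.3, -2.6]
grip_width: 0.0319
t 21.65 p [0.5909 0.0155 0.2562] z [-0.001 -0.001 -1.   ] x [-0.499  0.867 -0.001] F [-0.4 -0.3 -2.6] w 0.0319 q [-0.17  0.21  1.55 -0.    1.38 -0.7 ]
wand panel mm [-58.7  -6.3 259.3] axis [ 0.001  1.    -0.001]
 rot [-0.001  0.001 -0.001] = 1 x [-0.001   0.0006 -0.0011] | shift new axes [0.0063 0.0003 0.0944] = 2 x [0.0032 0.0002 0.0472] | shift old axes [0.0064 0.0004 0.0944] / 2 [0.0032 0.0002 0.0472]
```

```bash

python3 -m crank '[[[0.003,0,0.02],[0,0,0],255],[[0.003,0,0.03],[0,0,0],255],[[0,0,0.025],[0,0,0],255],[[0,0,0.015],[0,0,0],255],[[0,0,0.004],[0,0,0],255]]'
python3 -m crank '[[[0,0,0],[0,0,0],255],[[0,0,0],[0,0,0],255],[[0,0,0],[0,0,0],255]]'
python3 - <<'E'
from h import *
st(); wn(); plan(*wt(-58.5,0,149))
for c in('scene','top'):
    im,d=arm.grab_frame(c)
    for t in('wand','cradle'):
        for r in arm.pinpoint(c,t): print(c,t,round(r['confidence'],2),(Rp.inv().apply(r['point']-P0)*1e3).round(1))
    if c=='scene': cv2.imwrite('pics/c6.png',cv2.resize(im[150:290,270:450],(720,560),interpolation=cv2.INTER_CUBIC))
E
```

```text
clock: 22.15
tool_pos: [0.5871, 0.0212, 0.1609]
tool_rot: [-0.001, 0.5, 0.866, -0.001]
wrist_force: [-0.3, -0.4, -2.4]
grip_width: 0.032
clock: 22.45
tool_pos: [0.5894, 0.0216, 0.1645]
tool_rot: [0.002, 0.5, 0.866, 0.0]
wrist_force: [0.2, 1.1, -2.5]
grip_width: 0.032
t 22.45 p [0.5894 0.0216 0.1645] z [ 0.003 -0.001 -1.   ] x [-0.5    0.866 -0.003] F [ 0.2  1.1 -2.5] w 0.032 q [-0.16  0.29  1.64 -0.    1.2  -0.69]
wand panel mm [-57.1  -0.3 167.5] axis [-0.001  1.    -0.003]
 rot [0.002 0.003 0.001] = 1 x [0.0022 0.0029 0.0005] | shift new axes [ 0.0003 -0.0014  0.0187] = 1 x [ 0.0003 -0.0014  0.0187] | shift old axes [ 0.0004 -0.0015  0.0187] / 1 [ 0.0004 -0.0015  0.0187]
scene wand 0.91 [-53.5  -2.3 163.6]
scene wand 0.84 [-371.8 -568.5   12.2]
scene wand 0.74 [-532.2 -215.6   17.5]
scene wand 0.52 [-1.00e-01  4.00e-01  1.37e+02]
scene cradle 0.66 [-58.2   0.6 149. ]
top wand 0.83 [-63.6  -0.5 166.7]
top wand 0.72 [-530.6 -216.5   16.8]
top wand 0.68 [-372.1 -566.7   12.3]
top wand 0.18 [  -9.5 -297.3   -0.3]
top cradle 0.47 [-60.9   1.4 149.9]
top cradle 0.16 [-58.4  -0.8 166.7]
```

View pics/c6.png

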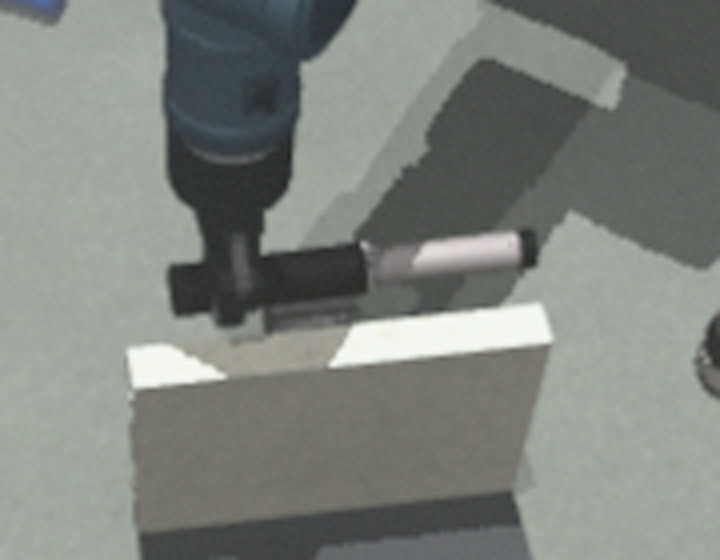

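The wand lies crosswise just above the holder: handle over the cradle at (310,290), barrel pointing left in the panel frame. I'll lower it gently.

```bash

python3 -m crank '[[[0,-0.0015,0.006],[0.002,0.003,0],255],[[0,0,0.006],[0,0,0],255],[[0,0,0.002],[0,0,0],255],[[0,0,0],[0,0,0],255],[[0,0,0],[0,0,0],255]]'
python3 -c 'from h import *;st();wn()'
python3 -m crank '[[[0,0,0.0015],[0,0,0],255],[[0,0,0.0015],[0,0,0],255],[[0,0,0],[0,0,0],255],[[0,0,0],[0,0,0],255]]'
python3 -c 'from h import *;st();wn()'
```

```text
clock: 23.25
tool_pos: [0.587, 0.0211, 0.1488]
tool_rot: [-0.001, 0.5, 0.866, -0.0]
wrist_force: [0.5, 0.0, -4.1]
grip_width: 0.0319
t 23.25 p [0.587  0.0211 0.1488] z [-0.003  0.001 -1.   ] x [-0.501  0.866  0.002] F [ 0.5  0.  -4.1] w 0.0319 q [-0.17  0.31  1.65  0.    1.18 -0.69]
wand panel mm [-59.4   0.5 152.1] axis [-0.001  1.     0.002]
clock: 23.65
tool_pos: [0.5874, 0.021, 0.1464]
tool_rot: [-0.001, 0.5, 0.866, -0.0]
wrist_force: [-0.2, -0.7, 1.0]
grip_width: 0.0316
t 23.65 p [0.5874 0.021  0.1464] z [-0.002  0.    -1.   ] x [-0.5    0.866  0.001] F [-0.2 -0.7  1. ] w 0.0316 q [-0.17  0.31  1.66  0.    1.17 -0.69]
wand panel mm [-5.920e+01  1.000e-01  1.497e+02] axis [-0.     1.     0.001]
```

```bash

python3 -m crank '[[[0,0,0.001],[0,0,0],255],[[0,0,0.0005],[0,0,0],255],[[0,0,0],[0,0,0],255],[[0,0,0],[0,0,0],255],[[0,0,0],[0,0,0],255]]'
python3 - <<'E'
from h import *
st();wn()
for c in('scene','top'):
    arm.grab_frame(c)
    for t in('wand','cradle','cheeks','holder'):
        for r in arm.pinpoint(c,t):
            w=(Rp.inv().apply(r['point']-P0)*1e3).round(1)
            if abs(w[1])<100:print(c,t,round(r['confidence'],2),w)
E
```

```text
clock: 24.15
tool_pos: [0.5876, 0.0208, 0.1457]
tool_rot: [-0.001, 0.5, 0.866, -0.0]
wrist_force: [-2.4, -0.8, 7.4]
grip_width: 0.0316
t 24.15 p [0.5876 0.0208 0.1457] z [-0.001  0.    -1.   ] x [-0.501  0.866  0.001] F [-2.4 -0.8  7.4] w 0.0316 q [-0.17  0.32  1.66 -0.    1.17 -0.69]
wand panel mm [-5.91e+01 -1.00e-01  1.49e+02] axis [-0.001  1.     0.001]
scene wand 0.84 [-5.780e+01  1.000e-01  1.468e+02]
scene cradle 0.48 [-57.1   0.2 150.2]
scene cradle 0.33 [-1.000e-01  1.800e+00  1.384e+02]
scene cheeks 0.61 [-58.5   3.7 115.4]
top wand 0.63 [-60.3   0.6 152.2]
top cradle 0.48 [-61.9   4.2 148.6]
top cheeks 0.44 [-58.7   0.3 117.8]
top cheeks 0.38 [-1.2 -0.2  4.5]
top holder 0.56 [-0.5  3.5 77.3]
```

The cradle now carries about 10 N and the height matches the settled one. Opening partway, clear of the wall.

```bash

python3 -m crank '[[[0,0,0],[0,0,0],140],[[0,0,0],[0,0,0],120],[[0,0,0],[0,0,0],105],[[0,0,0],[0,0,0],100],[[0,0,0],[0,0,0],100]]' 20
python3 - <<'E'
from h import *
st();wn()
for c in('scene','top'):
    im,d=arm.grab_frame(c)
    for t in('wand','cradle','cheeks'):
        for r in arm.pinpoint(c,t):
            w=(Rp.inv().apply(r['point']-P0)*1e3).round(1)
            if abs(w[1])<100:print(c,t,round(r['confidence'],2),w)
E
```

```text
clock: 25.15
tool_pos: [0.5869, 0.0212, 0.1442]
tool_rot: [-0.001, 0.5, 0.866, -0.0]
wrist_force: [-0.2, 0.5, 0.1]
grip_width: 0.0516
t 25.15 p [0.5869 0.0212 0.1442] z [-0.003  0.001 -1.   ] x [-0.501  0.866  0.002] F [-0.2  0.5  0.1] w 0.0516 q [-0.17  0.32  1.66  0.    1.17 -0.69]
wand panel mm [-59.4   0.6 147.5] axis [-0.001  1.     0.002]
scene wand 0.88 [-58.9  -0.3 145.1]
scene cradle 0.61 [-59.6   0.5 147.8]
scene cheeks 0.59 [-58.7   2.9 114.8]
top wand 0.85 [-58.9   0.8 149. ]
top cradle 0.71 [ 12.2   1.2 163.6]
top cradle 0.62 [-59.1  -0.9 151.7]
top cradle 0.5 [-59.3   2.  148.4]
top cheeks 0.52 [-58.1  -1.9 117.7]
```

Nothing is touching the fingers and the wand is stable. Withdrawing straight up, then checking.

```bash

python3 -m crank '[[[0,0,-0.01],[0,0,0],100],[[0,0,-0.02],[0,0,0],100],[[0,0,-0.03],[0,0,0],100],[[0,0,-0.04],[0,0,0],100],[[0,0,-0.04],[0,0,0],100]]'
python3 -m crank '[[[0,0.04,-0.02],[0,0,0],100],[[0,0.04,0],[0,0,0],100],[[0,0.04,0],[0,0,0],100],[[0,0,0],[0,0,0],100],[[0,0,0],[0,0,0],100]]'
python3 - <<'E'
from h import *
st()
for c in('scene','top'):
    im,d=arm.grab_frame(c); cv2.imwrite(f'pics/{c}7.png',im)
    for t in('wand','cradle','cheeks','hook_tip'):
        for r in arm.pinpoint(c,t):
            w=(Rp.inv().apply(r['point']-P0)*1e3).round(1)
            if abs(w[1])<100:print(c,t,round(r['confidence'],2),w)
    for r in arm.silhouettes(c,'wand'):
        P=Rp.inv().apply((world(c,d)[r['mask']&(d>0)])-P0)
        if len(P)>50 and abs(P[:,1].mean())<.08 and P[:,2].mean()>.1: print(c,P.mean(0).round(3),np.round(cv2.minAreaRect(P[P[:,2]>.13][:,:2].astype(np.float32))[2],1),'slope',np.polyfit(P[:,1],P[:,2],1).round(3))
    for t in('spray','jar','tub'): print(t,[np.round(r['point'],3) for r in arm.pinpoint(c,t)[:1]])
a=cv2.imread('pics/top7.png')[120:260,200:400]; b=cv2.imread('pics/scene7.png')[170:310,250:450]
cv2.imwrite('pics/c7.png',cv2.resize(np.hstack([a,b]),(800,280),interpolation=cv2.INTER_CUBIC))
E
```

```text
clock: 26.05
tool_pos: [0.5871, 0.0211, 0.2863]
tool_rot: [-0.001, 0.5, 0.866, -0.0]
wrist_force: [2.4, 0.2, -0.3]
grip_width: 0.052
clock: 26.55
tool_pos: [0.6913, 0.0815, 0.3036]
tool_rot: [-0.002, 0.499, 0.866, -0.001]
wrist_force: [-0.0, -0.0, -0.0]
grip_width: 0.0515
t 26.55 p [0.6913 0.0815 0.3036] z [-0.004  0.    -1.   ] x [-0.501  0.865  0.002] F [-0. -0. -0.] w 0.0515 q [-0.05  0.41  1.2   0.    1.53 -0.58]
scene wand 0.63 [-57.2   1.2 147.8]
scene cradle 0.45 [-59.9   0.7 148.7]
scene cheeks 0.36 [-59.5   3.9 111.7]
scene hook_tip 0.4 [  8.9   3.9 164.2]
scene [-0.055  0.025  0.157] 90.0 slope [-0.032  0.158]
spray [array([ 0.753, -0.159, -0.002])]
jar [array([ 0.399,  0.355, -0.001])]
tub [array([0.599, 0.436, 0.001])]
top wand 0.61 [-61.3  -0.4 148.9]
top cradle 0.54 [-57.7   3.7 148.9]
top cheeks 0.4 [-58.6   0.2 120.1]
top [-0.06  -0.042  0.152] 32.2 slope [0.433 0.17 ]
spray [array([ 0.752, -0.159, -0.001])]
jar [array([ 0.397,  0.357, -0.004])]
tub [array([ 0.603,  0.432, -0.003])]
```

View pics/c7.png

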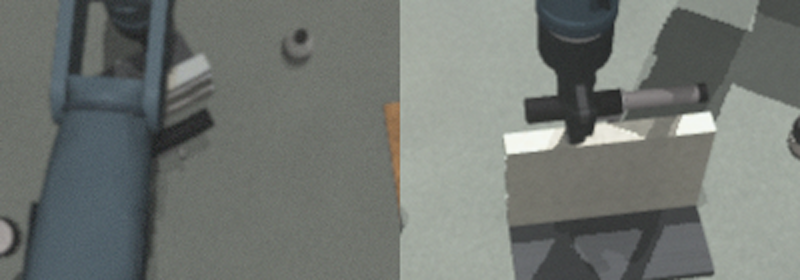

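In the last view the wand lies level along the panel in the cradle, scene crop (615,103), with the gripper well above everything. The bystanders haven't moved. Handing in.

```bash
python3 -c 'from rig import arm; print(arm.close_job())'
```

```text
the job is handed in; nothing more can be done
None
```

The holder hangs in the middle of the panel's upper groove, and the curling wand lies crosswise in its cradle. I handed the job in at about 27 s of the 59 s allowed; it reports no verdict.

**Holder:** I gripped it by the cheeks, slid the hook in at 45 degrees without contact, swung it down, felt the tongue land on the groove floor and let go. In the last look the hook tip was about 9 mm behind the panel face and 24 mm above the groove floor. Both are inside the limits, but that was one low-confidence reading; the cheek and cradle readings agree with it.

**Wand:** I took the large black-and-steel wand from the cork rest. I lowered it into the V until about 10 N rested on the holder while still holding it, then let go. Its balance point was about 1 mm from the cradle's middle. Its axis was at x -57 to -61 mm and z 148 to 149 mm in the panel frame, against about -58 and 148.5 expected.

**Bystanders and robot:** The spray, jar and tub read within a few mm of where they started. The gripper ended above the panel at 0.30 m with zero wrist force.

**Checks that disagreed:**
- **Camera scatter:** the two cameras differed by 2 to 4 mm.
- **Wand angle:** the top camera's fit of the wand's angle was unusable because the arm hid most of it. The scene camera showed the wand level and parallel to the panel.
- **Retreat direction:** my final sideways move went over the panel instead of away from it, but well above everything, and it touched nothing.

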